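# Run the clamp nut onto the hold-down stud

## Task

Clamp the aluminium blank in the green fixture: set the large hexagon nut flat on the fixture's threaded stud, turn it backward (counter-clockwise from above) while pressing lightly until its thread start drops, then turn it forward (clockwise) to run it on until the sprung hold-down bar is pressed fully down, and let go of it. Feel for the thread, do not force it, and leave the other things on the bench alone.

Things in the scene. Friction and masses are not known exactly. Their poses are not given: they have to be found in the camera images.
- nut_mid (a point): Centre, half-way up, of the large loose steel hexagon nut lying flat on the bench: 50 mm across flats, 30 mm high, 0.2 to 0.35 kg. z up (keep it this way up); one pair of flats faces along x, the others every 60 degrees. The small nut and the round collar near it are not to be used.
- nut: The same nut; origin at the centre of its lower face, same axes. Bore 34 mm. Its thread is three round lugs, 4 mm thick, every 120 degrees (one at +x), that stand into the bore to 24 mm diameter, their undersides 8 mm above the lower face.
- fixture: Green fixture, fixed: base 150 (x) x 100 x 20 mm, an aluminium blank 6 mm thick across it, 130 mm wide in y, the hold-down bar and an upright threaded stud at its centre. Origin at the centre of its underside, on the bench. More than 40 N between nut and fixture before the bar starts to go down counts as forcing.
- stud_axis (a point): Point on the stud's axis level with the flat end face of its thread, 65 mm above the bench, z up. The thread is 31 mm across, right-handed, three-start, 30 mm lead (4.8 mm down per radian clockwise), 2 mm axial play. The stud does not turn. The angle of its thread starts differs each time and is not given by these axes. Friction holds the nut where it is left.
- nose_tip (a point): Tip of the stud's plain nose, 21 mm above the end face: 21 mm across, with a cone over its last 7 mm (12 mm across at the tip). The nut goes over it with 1.5 mm play all round, until its lugs rest on the end face; its centre is then 72 mm above the bench.
- end_face (a point): Same point as stud_axis. Each third of the end face, going counter-clockwise: a flat of 75 degrees, a slot of 32, a stop of 13, 3.5 mm higher. Lugs on flats cannot pass the stops clockwise; counter-clockwise they drop 7 to 10 mm into the slots (nut centre then 62 to 65 mm above the bench). Set down on stops they first drop 3.5 mm onto flats; set down over slots they drop at once.
- bar_top (a point): Centre of the top of the sprung steel hold-down bar (140 x 56 x 10 mm) that the stud passes through, 41.5 mm above the bench when up. x along the bar, z up. From the thread start the nut meets the bar after 1.4 to 1.7 rad clockwise and has it fully down after 2.4 to 3 rad.
- bar (a joint): How far the hold-down bar is pressed down (m): 0 up, 0.005 fully down on the blank (rigid stop). Its springs push up with about 4 N at first and 10 N when fully down.
- small_nut: Small steel hexagon nut, 34 mm across flats, 18 mm high, loose; leave alone. Origin under its centre.
- collar: Round steel collar, 52 mm across, 26 mm high, 30 mm bore, loose; leave alone. Origin under its centre.
- wrench: Wrench lying on the bench; leave alone.
- oilcan: Grey oil bottle, 56 mm across, 130 mm high, standing; leave alone. Origin under its centre.
- offcut: Aluminium offcut, 90 x 50 x 12 mm; leave alone. Origin under its centre.
- screwdriver: Screwdriver with a green handle lying on the bench; leave alone.
- hammer: Hammer lying on the bench; leave alone.
Things that resemble listed ones, but are neither listed nor needed, are in the scene too. What is shaped like the nut but red or turquoise is not meant.

How it is judged:
By the outcome, as a careful person would: the job done as asked, in the order asked, and still so for the second after the job is handed in, with the robot touching nothing.
It also fails if it takes over 64 s, if anything falls off the work surface, if the arm or the gripper's body presses on something with over 40 N, if the wrist force passes 120 N, or if a joint passes its speed limit or range.

## Robot

A 7-joint arm with a two-finger parallel gripper is mounted at the origin on the work surface. World frame = base frame: x ahead of the robot, y to its left, z up, the work surface at z = 0. Lengths are in m, angles in rad, forces in N, time in s.
With the tool pointing down it reaches from about 0.35 to 0.9 m from the base axis. Payload 8.1 kg.
Tool frame: the origin (TCP) lies at the very end of the fingers, on their centre line; the grasp point (between the pads) lies 19 mm behind it; z points along the fingers, y is the line along which they close (so a half turn about z gives the same grasp; the last joint's range is limited). The gripper opens to 92 mm and grips with 3 to 60 N. Pads are 19 mm wide; open, the fingers measure 130 mm over their backs; the gripper's body (75 mm by 190 mm) begins 47 mm behind the grasp point.
Start: joints at [-1.355, 0.434, 0.025, 1.573, -0.012, 1.134, -0.075], TCP at [0.196, 0.594, 0.227] pointing down, gripper open.
Joint ranges: [-2.62, 2.62], [-0.44, 2.09], [-1.27, 1.32], [0.08, 2.57], [-1.32, 4.46], [0.12, 2], [-2.74, 2.74]. Speed limits (rad/s): [2.22, 2.22, 3.01, 3.01, 3.14, 3.14, 3.14].

## Interface

Orientations are given as a rotation vector (axis times angle).
In Python, from cell import readout, cams, job gives the robot as it stands.
- The arm moves only by the tool drive_tool, never from a script. Its argument "commands" is a list of rows, each a list of 3 entries, a list of its own where there are three numbers: the turn, a rotation vector about the tool's x, y, z in rad, then the shift along the tool's x, y, z in cm, then the gripper's target within -1 to 1 (fully open at 1, half-way at 0, shut at -1). A call has 1 to 20 rows; each row is the pose to reach, as a shift and turn from the pose commanded when the call began, along the tool's axes at that moment; what a row does not reach only later rows make up. A row lasts 1/12 s, in which the tool goes at most 41.7 mm and 7.16 degrees, less where a joint would pass 70% of its speed; a pose out of reach is approached as far as the arm can. A call with a gripper value outside its range is refused whole. The fingers move at their own pace and stop on an object; "newtons" is the grip in N (left out, the last holds). Time passes only in rows, so rows that repeat a pose let the fingers close. It gives the time, the measured TCP pose, the force, the opening and the grip force at its end, in the units of the state.
- readout.observe(): the state, without advancing time (a new reading comes with each control period).
- cams.get_image(name): name is "scene" or "side" or "wrist"; returns the picture (400x640x3 uint8, blue, green, red); there is no depth.
- cams.camera_info(name): a dict with "camera_matrix" (3x3 intrinsics, pixels), "R" (3x3) and "t" (3): a world point X has camera coordinates R X + t. Camera axes: x right, y down, z forward; pixel columns grow to the right and rows downward; lengths in m; the calibration is good to about 2 mm. The wrist camera is an equidistant fisheye: a pixel r from the principal point sees the ray r / f radians off the axis. A picture is of the moment at which its call begins: read the wrist's pose just before it. camera_info takes no time and is no camera call; for the wrist camera it gives the pose at the moment of the call.
- job.sign_off(): hands the job in; it is judged then, once.
The state is a dict: "clock": time; "joints": joint angles; "dq": joint speeds; "joint_efforts": joint torques, N m; "position": TCP position; "ee_rot": TCP orientation; "force": force on the tool from outside, world axes, zero at the start; "ft_torque": the same for the moment, N m; "width": opening from 0.0 (shut) to 1.0 (fully open); "gripper_force": force on a finger pad.
Only numpy, scipy, OpenCV 4.12 (cv2) and the standard library are available. Lean on these libraries where they do the work, as an engineer would, in place of code of your own. Each camera call takes 0.05 s, during which the arm holds its last target. There are 200 camera calls.

## Working session

There is one attempt and no reset: what is moved stays moved. The work goes in short steps, Python scripts to look and compute and a tool call to move; the robot and the scene stay as the last step left them, time stands still between calls to the robot, and variables do not carry over. Pictures are saved under pics/ and viewed, at most 11 in all, crops included, and the job is handed in when it is done.

Besides the shell and the picture viewer there is one more tool, called after "Call:" as name(argument=value, ...) on one line, values as JSON. drive_tool: Moves the arm, as the interface text tells. Its arguments: {"type":"object","properties":{"commands":{"type":"array"},"newtons":{"type":"number"}},"required":["commands"]}

```bash
mkdir -p pics
python3 - <<'E'
from cell import readout,cams
import cv2
for n in("scene","side"):
    cv2.imwrite(f"pics/{n}0.png",cams.get_image(n)); i=cams.camera_info(n); print(n,i)
print(readout.observe())
E
```

```text
scene {'camera_matrix': array([[414.4717163 ,   0.        , 318.5171212 ],
       [  0.        , 414.4717163 , 198.82485795],
       [  0.        ,   0.        ,   1.        ]]), 'R': array([[ 0.46436737,  0.88549008, -0.01643973],
       [ 0.71659444, -0.38657392, -0.58056266],
       [-0.52043765,  0.25781374, -0.81404959]]), 't': array([-0.28637858, -0.34466885,  1.2335958 ])}
side {'camera_matrix': array([[515.10382325,   0.        , 318.55237204],
       [  0.        , 515.10382325, 193.11820306],
       [  0.        ,   0.        ,   1.        ]]), 'R': array([[-0.99746998, -0.06768688,  0.02172858],
       [-0.06006096,  0.63888604, -0.76695327],
       [ 0.03803059, -0.7663179 , -0.64133498]]), 't': array([0.54744009, 0.08128431, 1.13910911])}
{'clock': 0.1, 'joints': array([-1.35462799,  0.43512637,  0.02496585,  1.57398071, -0.01160022,
        1.13396905, -0.07510391]), 'dq': array([-0.00058338,  0.00034736,  0.00125671, -0.00329231,  0.00126309,
       -0.00112079,  0.00097907]), 'joint_efforts': array([ 3.10299496e-03, -6.69117093e+01,  9.88361835e-01, -3.15147436e+01,
       -6.04461087e-02,  3.73088988e-02,  4.93975813e-05]), 'position': array([0.19578132, 0.59308715, 0.2260499 ]), 'ee_rot': array([-4.98690319e-01, -3.10166337e+00,  2.09728820e-03]), 'force': array([ 0.26779705, -0.24470721,  0.76373226]), 'ft_torque': array([ 0.02591681, -0.03119964, -0.04600603]), 'gripper_force': 0.0, 'width': 1.00053224200418}
```

View pics/scene0.png

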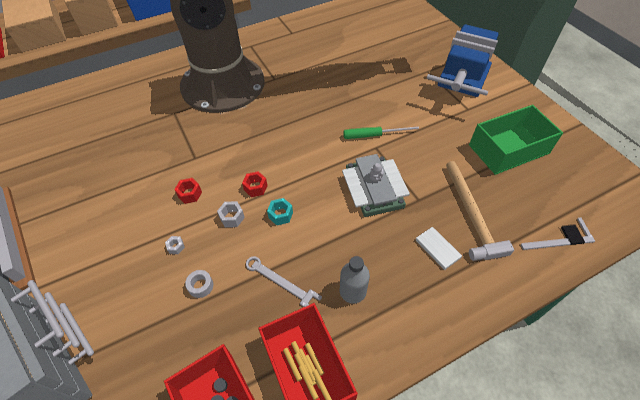

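View pics/side0.png

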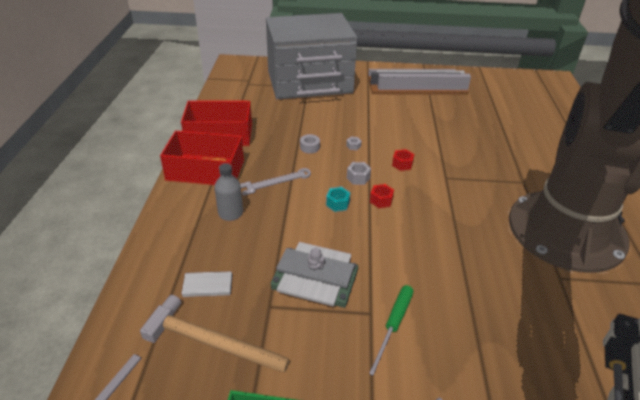

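The large steel nut is at scene (230,214) / side (359,173), between red and turquoise ones. The stud is at scene (376,170) / side (316,257). I'll enlarge both.

```bash
cat > h.py <<'E'
import numpy as np, cv2
from cell import readout,cams
from scipy.spatial.transform import Rotation as Ro
from scipy.optimize import least_squares
def ray(n,p,info=None):
    i=info or cams.camera_info(n); K=i["camera_matrix"];R=np.array(i["R"]);t=np.array(i["t"])
    d=np.array([(p[0]-K[0,2])/K[0,0],(p[1]-K[1,2])/K[1,1]])
    if n=="wrist":
        th=np.hypot(*d); v=np.r_[d/max(th,1e-9)*np.sin(th),np.cos(th)]
    else: v=np.r_[d,1]
    return -R.T@t, R.T@(v/np.linalg.norm(v))
def atz(n,p,z,info=None):
    c,v=ray(n,p,info); return c+v*(z-c[2])/v[2]
def proj(n,X,info=None):
    i=info or cams.camera_info(n);K=i["camera_matrix"];c=np.array(i["R"])@X+i["t"]
    if n=="wrist":
        r=np.hypot(c[0],c[1]);th=np.arctan2(r,c[2]);d=c[:2]/max(r,1e-9)*th
    else: d=c[:2]/c[2]
    return np.array([K[0,0]*d[0]+K[0,2],K[1,1]*d[1]+K[1,2]])
def crop(im,c,w,h,s): # centre c, size w,h, scale s
    x,y=int(c[0]-w/2),int(c[1]-h/2); return cv2.resize(im[y:y+h,x:x+w],None,fx=s,fy=s,interpolation=cv2.INTER_CUBIC),(x,y)
E
python3 - <<'E'
from h import *
a=cv2.imread("pics/scene0.png");b=cv2.imread("pics/side0.png")
o=[crop(a,(230,214),50,37,8)[0],crop(a,(376,180),80,60,5)[0],crop(b,(359,173),50,37,8)[0],crop(b,(316,270),100,75,4)[0]]
o=[cv2.resize(x,(400,300)) for x in o]
cv2.imwrite("pics/c0.png",np.vstack([np.hstack(o[:2]),np.hstack(o[2:])]))
E
```

```text
(no output)
```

View pics/c0.png

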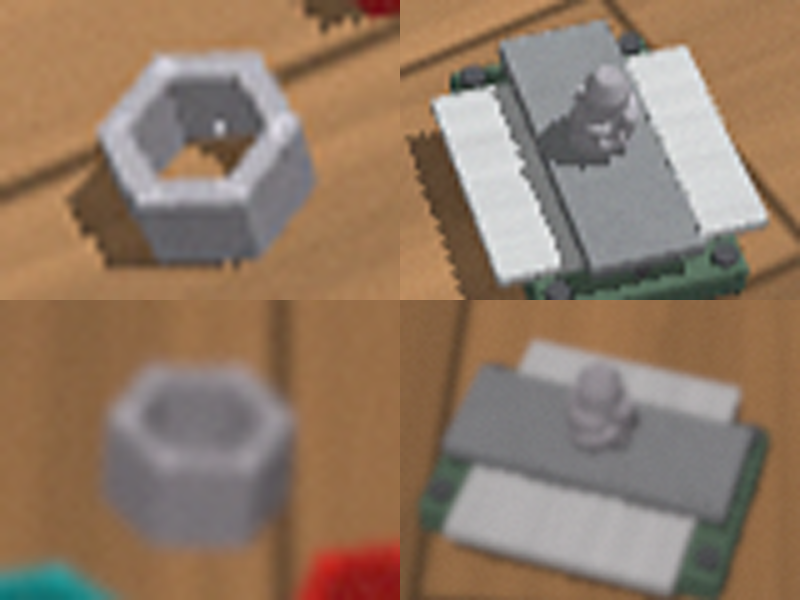

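Run:
```python
from h import *
S=lambda L,o,s,off=(0,0):[((x-off[0])/s+o[0],(y-off[1])/s+o[1]) for x,y in L]
ns=S([(100,130),(165,55),(265,55),(303,122),(245,200),(140,195)],(205,195),8)
nd=S([(105,412),(155,362),(240,362),(293,410),(250,462),(150,462)],(334,154),8,(0,300))
bs=S([(500,40),(605,22),(700,235),(590,272)],(336,150),5,(400,0))
bd=S([(485,368),(757,430),(722,520),(443,450)],(266,232),4,(400,300))
for n,L,z in(("scene",ns,.03),("side",nd,.03),("scene",bs,.0415),("side",bd,.0415)):
    P=np.array([atz(n,p,z)[:2] for p in L]); m=P.mean(0); d=P-m
    print(n,m.round(4),np.hypot(*d.T).round(4),np.degrees(np.arctan2(d[:,1],d[:,0])).round(1))
    if z>.04: print(P.round(4).tolist())
print(atz("scene",(377,166.5),.086),atz("side",(316,250),.086))
i=cams.camera_info("wrist");p=readout.observe()
R=Ro.from_rotvec(p["ee_rot"]).as_matrix();print(R.round(3)); C=-np.array(i["R"]).T@i["t"]
print("cam in tool",R.T@(C-p["position"]),"\n",np.array(i["R"])@R,i["camera_matrix"])
```

```text
scene [ 0.4651 -0.1433] [0.0289 0.028  0.0281 0.028  0.0289 0.0273] [-115.3 -177.9  120.8   64.1    2.8  -60.2]
side [ 0.4614 -0.1434] [0.0285 0.0274 0.0291 0.0287 0.0283 0.0302] [   6.4  -60.1 -115.3 -173.3  123.    61.6]
scene [0.5465 0.187 ] [0.0737 0.0721 0.07   0.0764] [-173.   144.8    8.8  -34.6]
[[0.4733, 0.1781], [0.4876, 0.2286], [0.6156, 0.1978], [0.6094, 0.1437]]
side [0.5413 0.1948] [0.0738 0.0759 0.0736 0.0749] [ -35.3 -169.9  143.7    9.5]
[[0.6015, 0.1521], [0.4666, 0.1815], [0.482, 0.2384], [0.6152, 0.2072]]
[0.54939833 0.1843214  0.086     ] [0.54239839 0.19243335 0.086     ]
[[-0.95   0.313 -0.   ]
 [ 0.313  0.95  -0.001]
 [-0.    -0.001 -1.   ]]
cam in tool [ 0.08174423 -0.00119681 -0.15835059] 
 [[-8.92008271e-04  9.99999562e-01  2.84542644e-04]
 [-9.53599772e-01 -7.64950196e-04 -3.01076218e-01]
 [-3.01075869e-01 -5.39902278e-04  9.53600037e-01]] [[309.70691629   0.         326.76338794]
 [  0.         309.70691629 199.43315872]
 [  0.           0.           1.        ]]
```

Call:
drive_tool(commands=[[[0, 0, 0], [-12, -7, 0], 1], [[0, 0, 0], [-24, -14, 0], 1], [[0, 0, 0], [-36, -21, 0], 1], [[0, 0, 0], [-45.7, -27.4, 0], 1], [[0, 0, 0], [-45.7, -27.4, 0], 1], [[0, 0, 0], [-45.7, -27.4, 0], 1], [[0, 0, 0], [-45.7, -27.4, 0], 1], [[0, 0, 0], [-45.7, -27.4, 0], 1], [[0, 0, 0], [-45.7, -27.4, 0], 1], [[0, 0, 0], [-45.7, -27.4, 0], 1], [[0, 0, 0], [-45.7, -27.4, 0], 1], [[0, 0, 0], [-45.7, -27.4, 0], 1], [[0, 0, 0], [-45.7, -27.4, 0], 1], [[0, 0, 0], [-45.7, -27.4, 0], 1], [[0, 0, 0], [-45.7, -27.4, 0], 1], [[0, 0, 0], [-45.7, -27.4, 0], 1], [[0, 0, 0], [-45.7, -27.4, 0], 1]])

```text
clock: 1.52
position: [0.543, 0.1915, 0.2264]
ee_rot: [-0.495, -3.101, -0.0]
force: [-0.8, -0.0, 0.6]
width: 0.999
gripper_force: 0.0
```

Run:
```python
from h import *
import pickle
s=readout.observe();i=cams.camera_info("wrist");im=cams.get_image("wrist");pickle.dump(i,open("w1.pkl","wb"))
print(s["position"],s["ee_rot"],s["joints"].round(3),s["clock"])
c=proj("wrist",np.array([.544,.19,.055]),i);n=proj("wrist",np.array([.4635,-.143,.03]),i);print(c,n)
o,xy=crop(im,c,200,150,4);print(xy);cv2.imwrite("pics/w1.png",o)
```

```text
[0.54300272 0.191468   0.22644125] [-4.95359239e-01 -3.10125921e+00 -4.77967802e-04] [-0.586  0.355  0.209  1.709 -0.083  1.087  0.903] 1.5167
[326.94647218 181.40219934] [ 96.74723504 198.72793216]
(226, 106)
```

View pics/w1.png

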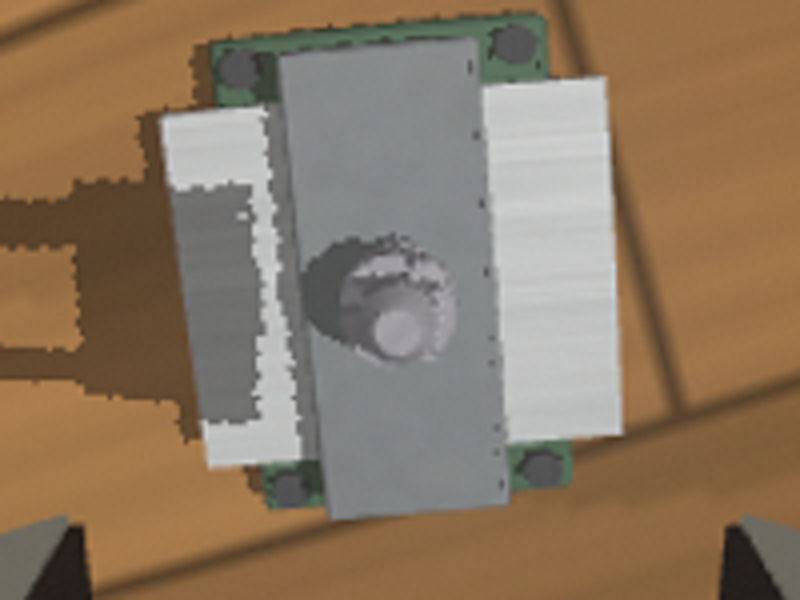

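The nose tip disc is at crop (397,332), the thread circle centre about (398,303), and the bar corners are at (278,57), (474,38), (508,505) and (330,520).

Run:
```python
from h import *
import pickle
i=pickle.load(open("w1.pkl","rb"))
f=lambda x,y,z:atz("wrist",(x/4+226,y/4+106),z,i)[:2]
print(f(397,332,.086),f(398,303,.065))
P=np.array([f(x,y,.0415) for x,y in[(278,57),(474,38),(508,505),(330,520)]]);print(P,P.mean(0))
print([np.linalg.norm(P[a]-P[a-1]) for a in range(4)])
```

```text
[0.54350812 0.18835645] [0.54148945 0.18919815]
[[0.47005263 0.17784151]
 [0.48205995 0.23063347]
 [0.61715008 0.19916198]
 [0.60498734 0.14638768]] [0.5435625  0.18850616]
[np.float64(0.1385522233984786), np.float64(0.05414024963718016), np.float64(0.13870759910228822), np.float64(0.054157722470143055)]
```

Call:
drive_tool(commands=[[[0, 0, -0.1], [2, -10, 0], 1], [[0, 0, -0.2], [0, -20, 2], 1], [[0, 0, -0.37], [-2.9, -34.3, 2], 1], [[0, 0, -0.37], [-2.9, -34.3, 2], 1], [[0, 0, -0.37], [-2.9, -34.3, 2], 1], [[0, 0, -0.37], [-2.9, -34.3, 2], 1], [[0, 0, -0.37], [-2.9, -34.3, 2], 1], [[0, 0, -0.37], [-2.9, -34.3, 2], 1], [[0, 0, -0.37], [-2.9, -34.3, 2], 1], [[0, 0, -0.37], [-2.9, -34.3, 2], 1], [[0, 0, -0.37], [-2.9, -34.3, 2], 1], [[0, 0, -0.37], [-2.9, -34.3, 2], 1], [[0, 0, -0.37], [-2.9, -34.3, 2], 1], [[0, 0, -0.37], [-2.9, -34.3, 2], 1]])

```text
clock: 2.73
position: [0.4644, -0.1431, 0.2067]
ee_rot: [-0.085, 3.14, 0.001]
force: [-0.1, 0.9, -0.2]
width: 0.998
gripper_force: 0.0
```

Run:
```python
from h import *
import pickle
s=readout.observe();i=cams.camera_info("wrist");im=cams.get_image("wrist");pickle.dump(i,open("w2.pkl","wb"))
print(s["position"],s["ee_rot"],s["joints"].round(3),s["clock"])
c=proj("wrist",np.array([.4635,-.143,.03]),i);print(c)
o,xy=crop(im,c,120,90,6);print(xy);cv2.imwrite("pics/w2.png",o)
```

```text
[ 0.46444217 -0.14306118  0.20672019] [-8.50287966e-02  3.14035870e+00  6.78319014e-04] [-0.055  0.227  0.296  1.948 -0.08   0.977  1.903] 2.7333
[327.94906648 178.413276  ]
(267, 133)
```

View pics/w2.png

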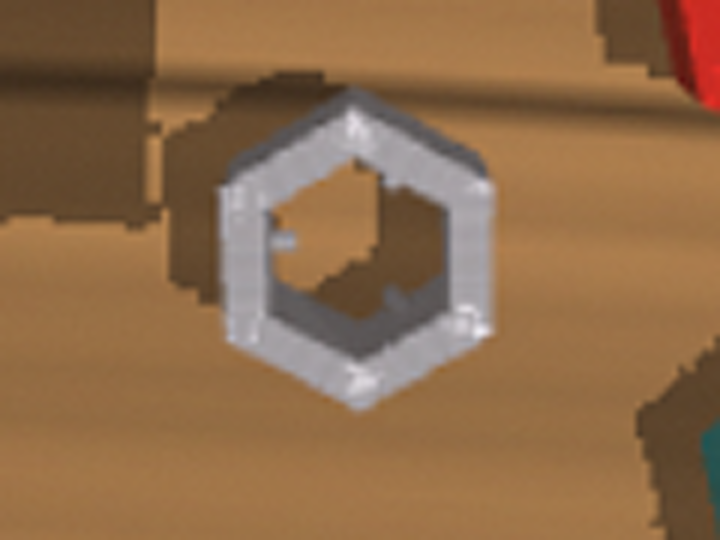

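The nut's top corners are at crop (353,108), (490,185), (490,330), (360,408), (230,338) and (225,185). Its flats face left and right, in line with the fingers, and both coloured nuts are clear of the finger strip.

Run:
```python
from h import *
import pickle
i=pickle.load(open("w2.pkl","rb"));s=readout.observe()
P=np.array([atz("wrist",(x/6+267,y/6+133),.03,i)[:2] for x,y in[(353,108),(490,185),(490,330),(360,408),(230,338),(225,185)]])
m=P.mean(0);d=P-m;print(m,np.hypot(*d.T),(np.degrees(np.arctan2(d[:,1],d[:,0]))%60).round(1))
R=Ro.from_rotvec(s["ee_rot"]).as_matrix();print("tool shift cm",100*R.T@(np.r_[m,.004]-s["position"]),"ytool deg",np.degrees(np.arctan2(R[1,1],R[0,1])))
```

```text
[ 0.46125059 -0.14454716] [0.02851051 0.02811647 0.0281112  0.02872105 0.028272   0.028278  ] [4.9 3.5 4.6 3.8 4.9 2.7]
tool shift cm [ 0.32213118 -0.10741217 20.27360086] ytool deg 93.07390578494659
```

Call:
drive_tool(commands=[[[0, 0, -0.015], [0.25, -0.1, 3.5], 0.4], [[0, 0, -0.015], [0.25, -0.1, 7], 0.4], [[0, 0, -0.015], [0.25, -0.1, 10.5], 0.4], [[0, 0, -0.015], [0.25, -0.1, 14], 0.4], [[0, 0, -0.015], [0.25, -0.1, 17], 0.4], [[0, 0, -0.015], [0.25, -0.1, 19], 0.4], [[0, 0, -0.015], [0.25, -0.1, 20.2], 0.4], [[0, 0, -0.015], [0.25, -0.1, 20.2], 0.4], [[0, 0, -0.015], [0.25, -0.1, 20.2], 0.4]])

```text
clock: 3.53
position: [0.4614, -0.1453, 0.0044]
ee_rot: [0.105, -3.139, -0.001]
force: [-0.1, -0.3, -0.3]
width: 0.7
gripper_force: 0.0
```

Run:
```python
from h import *
s=readout.observe();i=cams.camera_info("wrist");im=cams.get_image("wrist")
print(s["position"],s["joints"].round(3),s["clock"],s["width"])
c=proj("wrist",s["position"]+[0,0,.026],i);print(c)
o,xy=crop(im,(c[0],min(c[1],325)),200,150,4);print(xy);cv2.imwrite("pics/w3.png",o)
```

```text
[ 0.46139173 -0.14532788  0.00443449] [ 0.046  0.536  0.199  2.139 -0.218  0.486  2.048] 3.5333 0.6998015061678312
[329.27375242 276.8265208 ]
(229, 201)
```

View pics/w3.png

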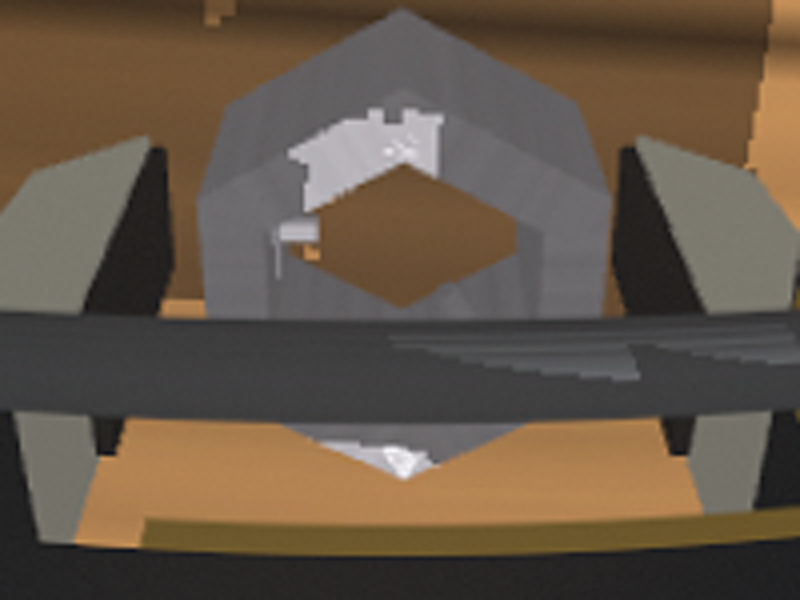

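The nut lies between the open fingers. The top face's far corner is near crop (403,90) and its near corner is at (403,478).

Run:
```python
from h import *
s=readout.observe();i=cams.camera_info("wrist");R=Ro.from_rotvec(s["ee_rot"]).as_matrix()
for p in[(403,90),(403,478),(200,198),(610,198)]:
    X=atz("wrist",(p[0]/4+229,p[1]/4+201),.03,i);print(1000*R.T@(X-s["position"]))
```

```text
[ 28.34600536   0.21191096 -24.85255308]
[-29.5111008    0.41663156 -24.83582388]
[ 14.0748078  -24.38524517 -24.84945466]
[ 13.96934797  25.4698422  -24.84734472]
```

Call:
drive_tool(commands=[[[0, 0, 0], [0, 0, 0], -0.3], [[0, 0, 0], [0, 0, 0], -0.3], [[0, 0, 0], [0, 0, 0], -0.3], [[0, 0, 0], [0, 0, 0], -0.3], [[0, 0, 0], [0, 0, 0], -0.3], [[0, 0, 0], [0, 0, 0], -0.3]], newtons=30)

```text
clock: 4.08
position: [0.4623, -0.1457, 0.0057]
ee_rot: [-0.104, 3.138, 0.0]
force: [-1.0, 1.6, 8.4]
width: 0.541
gripper_force: 30.0
```

Call:
drive_tool(commands=[[[0, 0, 0], [0, 0, -3], -0.3], [[0, 0, 0], [0, 0, -6], -0.3], [[0, 0, 0], [0, 0, -9], -0.3], [[0, 0, 0], [0, 0, -12], -0.3], [[0, 0, -0.1], [-1, 3, -14], -0.3], [[0, 0, -0.2], [-2, 6, -14], -0.3], [[0, 0, -0.3], [-3, 9, -14], -0.3], [[0, 0, -0.4], [-4, 12, -14], -0.3], [[0, 0, -0.5], [-5, 15, -14], -0.3], [[0, 0, -0.6], [-6, 18, -14], -0.3], [[0, 0, -0.7], [-7, 21, -14], -0.3], [[0, 0, -0.8], [-8, 24, -14], -0.3], [[0, 0, -0.9], [-9, 27, -14], -0.3], [[0, 0, -0.97], [-9.7, 30, -14], -0.3], [[0, 0, -0.97], [-10.3, 32.8, -14], -0.3], [[0, 0, -0.97], [-10.3, 32.8, -14], -0.3], [[0, 0, -0.97], [-10.3, 32.8, -14], -0.3], [[0, 0, -0.97], [-10.3, 32.8, -14], -0.3]])

```text
clock: 5.58
position: [0.5423, 0.1874, 0.1445]
ee_rot: [1.555, -2.729, 0.001]
force: [0.5, 0.3, -2.5]
width: 0.541
gripper_force: 30.0
```

```bash
cat > st.py <<'E'
from h import *
import sys
s=readout.observe();R=Ro.from_rotvec(s["ee_rot"]).as_matrix()
print(s["position"].round(4),"F",s["force"].round(1),"T",s["ft_torque"].round(2),"q",s["joints"].round(2),"clk",s["clock"].round(2),"yaw",np.degrees(np.arctan2(R[1,1],R[0,1])).round(1),"tilt",R[:2,2].round(4))
E
python3 - <<'E'
from st import *
print(R.round(3), "to stud in tool mm",1000*R.T@(np.array([.5435,.1885,.09])-s["position"]))
im=cams.get_image("scene");im2=cams.get_image("side");w=cams.get_image("wrist")
i=cams.camera_info("wrist");print(proj("wrist",np.array([.5435,.1885,.086]),i))
a,xa=crop(im,proj("scene",[.5435,.1885,.1]),80,60,5);b,xb=crop(im2,proj("side",[.5435,.1885,.1]),80,60,5);print(xa,xb)
cw,xw=crop(w,(327,290),200,75,4);print(xw)
cv2.imwrite("pics/s4.png",np.vstack([np.hstack([a,b]),cw]))
E
```

```text
Traceback (most recent call last):
  File "st.py", line 4, in <module>
    print(s["position"].round(4),"F",s["force"].round(1),"T",s["ft_torque"].round(2),"q",s["joints"].round(2),"clk",s["clock"].round(2),"yaw",np.degrees(np.arctan2(R[1,1],R[0,1])).round(1),"tilt",R[:2,2].round(4))
                                                                                                                    ^^^^^^^^^^^^^^^^
AttributeError: 'float' object has no attribute 'round'
```

```bash
sed -i 's/s\["clock"\].round(2)/s["clock"]/' st.py
python3 - <<'E'
from st import *
print(R.round(3), "to stud in tool mm",1000*R.T@(np.array([.5435,.1885,.09])-s["position"]))
im=cams.get_image("scene");im2=cams.get_image("side");w=cams.get_image("wrist")
i=cams.camera_info("wrist");print(proj("wrist",np.array([.5435,.1885,.086]),i))
a,xa=crop(im,proj("scene",[.5435,.1885,.1]),80,60,5);b,xb=crop(im2,proj("side",[.5435,.1885,.1]),80,60,5);print(xa,xb)
cw,xw=crop(w,(327,290),200,75,4);print(xw)
cv2.imwrite("pics/s4.png",np.vstack([np.hstack([a,b]),cw]))
E
```

```text
[0.5423 0.1874 0.1445] F [ 0.5  0.3 -2.5] T [ 0.02  0.1  -0.04] q [-0.41  0.43 -0.02  1.8   0.01  0.91  2.17] clk 5.5833 yaw 149.4 tilt [-0.0006 -0.001 ]
[[-0.51  -0.86  -0.001]
 [-0.86   0.51  -0.001]
 [ 0.001 -0.    -1.   ]] to stud in tool mm [-1.62059547 -0.49690046 54.5265228 ]
[327.56491309 220.44043022]
(337, 129) (275, 213)
(227, 252)
```

View pics/s4.png

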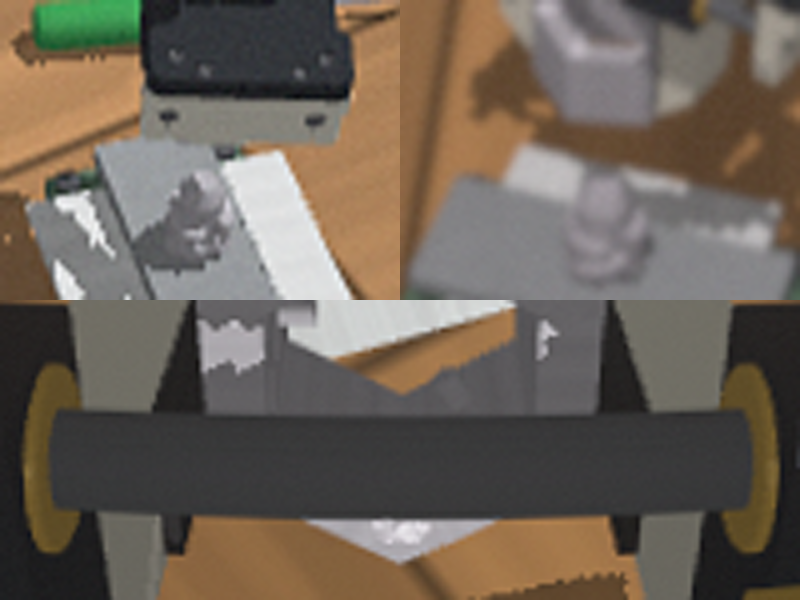

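Call:
drive_tool(commands=[[[0, 0, 0.12], [0, 0, 2], -0.3], [[0, 0, 0.24], [0, 0, 2], -0.3], [[0, 0, 0.36], [0, 0, 2], -0.3], [[0, 0, 0.48], [0, 0, 2], -0.3], [[0, 0, 0.6], [0, 0, 2], -0.3], [[0, 0, 0.72], [0, 0, 2], -0.3], [[0, 0, 0.84], [0, 0, 2], -0.3], [[0, 0, 0.96], [0, 0, 2], -0.3], [[0, 0, 1.08], [0, 0, 2], -0.3], [[0, 0, 1.2], [0, 0, 2], -0.3], [[0, 0, 1.32], [0, 0, 2], -0.3], [[0, 0, 1.44], [0, 0, 2], -0.3], [[0, 0, 1.56], [0, 0, 2], -0.3], [[0, 0, 1.68], [0, 0, 2], -0.3], [[0, 0, 1.72], [0, 0, 2], -0.3], [[0, 0, 1.72], [0, 0, 2], -0.3]])

```text
clock: 7.07
position: [0.5426, 0.1874, 0.1248]
ee_rot: [1.058, 2.958, -0.0]
force: [-0.0, 0.4, -2.2]
width: 0.542
gripper_force: 30.0
```

Run:
```python
from st import *
im=cams.get_image("scene");im2=cams.get_image("side");w=cams.get_image("wrist");i=cams.camera_info("wrist")
print("to stud in tool mm",1000*R.T@(np.array([.5435,.1885,.09])-s["position"]))
X=lambda px,py,z:1000*R.T@(atz("wrist",(px,py),s["position"][2]+z,i)-s["position"])
print("near corner",X(327.3,317.5,.0243))
print(proj("scene",s["position"]),proj("side",s["position"]))
a,xa=crop(im,proj("scene",[.5435,.1885,.1]),80,60,5);b,xb=crop(im2,proj("side",[.5435,.1885,.1]),80,60,5);print(xa,xb)
cw,xw=crop(w,(327,280),200,75,4);print(xw)
cv2.imwrite("pics/s5.png",np.vstack([np.hstack([a,b]),cw]))
```

```text
[0.5426 0.1874 0.1248] F [-0.   0.4 -2.2] T [-0.03  0.01  0.04] q [-0.73  0.48  0.43  1.85 -0.25  0.87  0.7 ] clk 7.0667 yaw 50.6 tilt [-0.     -0.0002]
to stud in tool mm [-4.13531228e-03  1.43252545e+00  3.48343977e+01]
near corner [-28.53557295  -0.50097546 -24.29679895]
[378.28154139 152.30879158] [316.48967398 233.11390707]
(337, 129) (275, 213)
(227, 242)
```

View pics/s5.png

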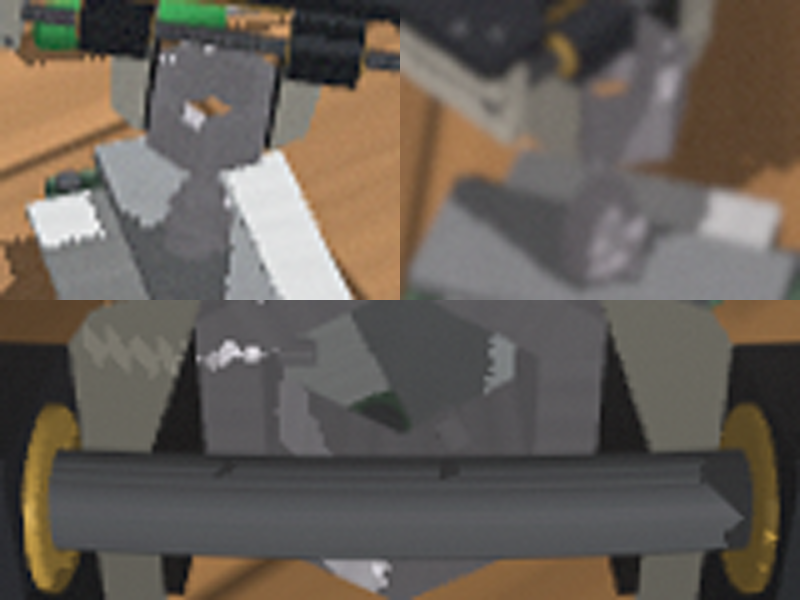

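Call:
drive_tool(commands=[[[0, 0, 0], [-0.03, 0.14, 1.5], -0.3], [[0, 0, 0], [-0.03, 0.14, 3], -0.3], [[0, 0, 0], [-0.03, 0.14, 3.8], -0.3], [[0, 0, 0], [-0.03, 0.14, 4.2], -0.3], [[0, 0, 0], [-0.03, 0.14, 4.5], -0.3], [[0, 0, 0], [-0.03, 0.14, 4.6], -0.3]])

```text
clock: 7.72
position: [0.5439, 0.189, 0.0787]
ee_rot: [-1.053, -2.96, 0.0]
force: [0.0, 0.1, -1.9]
width: 0.545
gripper_force: 30.0
```

```bash
python3 st.py
```

```text
[0.5439 0.189  0.0787] F [ 0.   0.1 -1.9] T [-0.04  0.03 -0.  ] q [-0.71  0.54  0.4   1.88 -0.29  0.78  0.73] clk 7.7167 yaw 50.8 tilt [-0.0001 -0.    ]
```

Call:
drive_tool(commands=[[[0, 0, 0], [0, 0, 0.3], -0.3], [[0, 0, 0], [0, 0, 0.5], -0.3], [[0, 0, 0], [0, 0, 0.7], -0.3], [[0, 0, 0], [0, 0, 0.7], -0.3]])

```text
clock: 8.05
position: [0.5437, 0.1892, 0.0716]
ee_rot: [-1.053, -2.96, 0.0]
force: [0.1, -1.1, -2.6]
width: 0.544
gripper_force: 30.0
```

Call:
drive_tool(commands=[[[0, 0, 0], [0, 0, 0.15], -0.3], [[0, 0, 0], [0, 0, 0.3], -0.3], [[0, 0, 0], [0, 0, 0.5], -0.3], [[0, 0, 0], [0, 0, 0.5], -0.3]])

```text
clock: 8.38
position: [0.5435, 0.1891, 0.0664]
ee_rot: [-1.053, -2.959, 0.0]
force: [-0.4, 0.5, -3.0]
width: 0.543
gripper_force: 30.0
```

```bash
python3 st.py
```

```text
[0.5435 0.1891 0.0664] F [-0.4  0.5 -3. ] T [-0.05  0.    0.  ] q [-0.7   0.56  0.39  1.89 -0.3   0.75  0.74] clk 8.3833 yaw 50.8 tilt [-0.0004 -0.0002]
```

Call:
drive_tool(commands=[[[0, 0, 0], [0, 0, 0.1], -0.3], [[0, 0, 0], [0, 0, 0.2], -0.3], [[0, 0, 0], [0, 0, 0.2], -0.3]])

```text
clock: 8.63
position: [0.5437, 0.1891, 0.0646]
ee_rot: [-1.053, -2.96, 0.0]
force: [0.3, 0.2, -2.2]
width: 0.541
gripper_force: 30.0
```

Call:
drive_tool(commands=[[[0, 0, 0], [0, 0, 0.1], -0.3], [[0, 0, 0], [0, 0, 0.2], -0.3], [[0, 0, 0], [0, 0, 0.2], -0.3]])

```text
clock: 8.88
position: [0.5437, 0.189, 0.0625]
ee_rot: [-1.053, -2.96, 0.0]
force: [0.2, -0.5, -3.0]
width: 0.544
gripper_force: 30.0
```

Call:
drive_tool(commands=[[[0, 0, 0], [0, 0, 0.05], -0.3], [[0, 0, 0], [0, 0, 0.1], -0.3], [[0, 0, 0], [0, 0, 0.1], -0.3]])

```text
clock: 9.13
position: [0.5437, 0.1891, 0.0616]
ee_rot: [-1.053, -2.96, 0.0]
force: [0.8, -0.2, -2.6]
width: 0.542
gripper_force: 30.0
```

Call:
drive_tool(commands=[[[0, 0, 0], [0, 0, 0.05], -0.3], [[0, 0, 0], [0, 0, 0.1], -0.3], [[0, 0, 0], [0, 0, 0.1], -0.3]])

```text
clock: 9.38
position: [0.5438, 0.189, 0.0607]
ee_rot: [1.053, 2.96, -0.0]
force: [1.0, 0.4, -2.4]
width: 0.544
gripper_force: 30.0
```

Call:
drive_tool(commands=[[[0, 0, 0], [0, 0, 0.05], -0.3], [[0, 0, 0], [0, 0, 0.1], -0.3], [[0, 0, 0], [0, 0, 0.1], -0.3]])

```text
clock: 9.63
position: [0.5437, 0.189, 0.0596]
ee_rot: [-1.054, -2.96, 0.0]
force: [0.1, -1.1, -2.2]
width: 0.538
gripper_force: 30.0
```

Call:
drive_tool(commands=[[[0, 0, 0], [0, 0, 0.05], -0.3], [[0, 0, 0], [0, 0, 0.1], -0.3], [[0, 0, 0], [0, 0, 0.1], -0.3]])

```text
clock: 9.88
position: [0.5438, 0.1891, 0.0586]
ee_rot: [-1.053, -2.96, 0.0]
force: [-0.2, 0.3, -2.4]
width: 0.543
gripper_force: 30.0
```

```bash
python3 st.py
```

```text
[0.5438 0.1891 0.0586] F [-0.2  0.3 -2.4] T [-0.13 -0.13  0.02] q [-0.7   0.57  0.38  1.89 -0.3   0.74  0.74] clk 9.8833 yaw 50.8 tilt [-0.     -0.0001]
```

The nut went below the end-face level with no contact, so the lugs appear to be over the slots. I'll lift, turn clockwise in the air, and set it down on the flats so the thread start can be felt properly.

Call:
drive_tool(commands=[[[0, 0, 0], [0, 0, -0.4], -0.3], [[0, 0, 0], [0, 0, -0.85], -0.3], [[0, 0, 0.12], [0, 0, -0.85], -0.3], [[0, 0, 0.24], [0, 0, -0.85], -0.3], [[0, 0, 0.36], [0, 0, -0.85], -0.3], [[0, 0, 0.48], [0, 0, -0.85], -0.3], [[0, 0, 0.6], [0, 0, -0.85], -0.3], [[0, 0, 0.6], [0, 0, -0.7], -0.3], [[0, 0, 0.6], [0, 0, -0.5], -0.3], [[0, 0, 0.6], [0, 0, -0.5], -0.3]])

```text
clock: 10.72
position: [0.5435, 0.1893, 0.0635]
ee_rot: [-1.875, -2.52, 0.0]
force: [0.5, -0.4, -2.0]
width: 0.543
gripper_force: 30.0
```

Call:
drive_tool(commands=[[[0, 0, 0], [0, 0, 0.05], -0.3], [[0, 0, 0], [0, 0, 0.1], -0.3], [[0, 0, 0], [0, 0, 0.1], -0.3]])

```text
clock: 10.97
position: [0.5438, 0.189, 0.0627]
ee_rot: [-1.88, -2.517, -0.0]
force: [0.4, 0.3, -2.7]
width: 0.538
gripper_force: 30.0
```

```bash
python3 st.py
```

```text
[0.5438 0.189  0.0627] F [ 0.4  0.3 -2.7] T [-0.08 -0.01  0.07] q [-0.81  0.59  0.55  1.9  -0.43  0.77  0.27] clk 10.9667 yaw 16.5 tilt [0.     0.0002]
```

Call:
drive_tool(commands=[[[0, 0, 0], [0, 0, 0.05], -0.3], [[0, 0, 0], [0, 0, 0.1], -0.3], [[0, 0, 0], [0, 0, 0.1], -0.3]])

```text
clock: 11.22
position: [0.5439, 0.1891, 0.0623]
ee_rot: [-1.881, -2.516, -0.001]
force: [-3.0, -0.9, 5.5]
width: 0.539
gripper_force: 30.0
```

Call:
drive_tool(commands=[[[0, 0, 0], [0, 0, 0.05], -0.3], [[0, 0, 0], [0, 0, 0.1], -0.3], [[0, 0, 0], [0, 0, 0.1], -0.3]])

```text
clock: 11.47
position: [0.544, 0.1891, 0.0621]
ee_rot: [-1.881, -2.516, -0.002]
force: [-6.0, -1.3, 16.0]
width: 0.544
gripper_force: 30.0
```

Contact on the flats at TCP z 62.2 mm, as expected. Now turning backward under a light press.

Call:
drive_tool(commands=[[[0, 0, 0], [0, 0, -0.04], -0.3], [[0, 0, -0.06], [0, 0, -0.04], -0.3], [[0, 0, -0.12], [0, 0, -0.04], -0.3], [[0, 0, -0.18], [0, 0, -0.04], -0.3], [[0, 0, -0.24], [0, 0, -0.04], -0.3], [[0, 0, -0.24], [0, 0, -0.04], -0.3]])

```text
clock: 11.97
position: [0.5448, 0.1895, 0.0623]
ee_rot: [1.56, 2.726, 0.004]
force: [-1.1, 0.1, 7.4]
width: 0.543
gripper_force: 30.0
```

```bash
python3 st.py
```

```text
[0.5448 0.1895 0.0623] F [-1.1  0.1  7.4] T [-0.09  0.26  0.07] q [-0.76  0.58  0.48  1.9  -0.38  0.76  0.46] clk 11.9667 yaw 30.4 tilt [0.0021 0.0014]
```

Call:
drive_tool(commands=[[[0, 0, -0.06], [0, 0, 0], -0.3], [[0, 0, -0.12], [0, 0, 0], -0.3], [[0, 0, -0.18], [0, 0, 0], -0.3], [[0, 0, -0.18], [0, 0, 0], -0.3]])

```text
clock: 12.3
position: [0.5447, 0.1896, 0.0621]
ee_rot: [1.309, 2.854, 0.003]
force: [0.9, -0.0, 5.8]
width: 0.544
gripper_force: 30.0
```

Call:
drive_tool(commands=[[[0, 0, -0.06], [0, 0, 0], -0.3], [[0, 0, -0.12], [0, 0, 0], -0.3], [[0, 0, -0.12], [0, 0, 0], -0.3]])

```text
clock: 12.55
position: [0.544, 0.1888, 0.0612]
ee_rot: [1.14, 2.927, 0.0]
force: [0.6, -0.5, -1.8]
width: 0.544
gripper_force: 30.0
```

```bash
python3 st.py
```

```text
[0.544  0.1888 0.0612] F [ 0.6 -0.5 -1.8] T [-0.14 -0.19 -0.02] q [-0.71  0.57  0.4   1.89 -0.31  0.74  0.7 ] clk 12.55 yaw 47.5 tilt [ 0.0004 -0.0001]
```

The contact force has gone, so the lugs are at the slot. Lowering into it.

Call:
drive_tool(commands=[[[0, 0, -0.05], [0, 0, 0.1], -0.3], [[0, 0, -0.05], [0, 0, 0.2], -0.3], [[0, 0, -0.05], [0, 0, 0.3], -0.3], [[0, 0, -0.05], [0, 0, 0.4], -0.3], [[0, 0, -0.05], [0, 0, 0.4], -0.3]])

```text
clock: 12.97
position: [0.5434, 0.189, 0.0567]
ee_rot: [-1.071, -2.953, 0.001]
force: [-0.7, -0.4, -3.5]
width: 0.543
gripper_force: 30.0
```

Call:
drive_tool(commands=[[[0, 0, 0], [0, 0, 0.1], -0.3], [[0, 0, 0], [0, 0, 0.2], -0.3], [[0, 0, 0], [0, 0, 0.2], -0.3]])

```text
clock: 13.22
position: [0.5436, 0.1891, 0.0549]
ee_rot: [-1.069, -2.954, 0.0]
force: [-0.5, 0.0, -2.7]
width: 0.54
gripper_force: 30.0
```

Call:
drive_tool(commands=[[[0, 0, 0], [0, 0, 0.05], -0.3], [[0, 0, 0], [0, 0, 0.1], -0.3], [[0, 0, 0], [0, 0, 0.1], -0.3]])

```text
clock: 13.47
position: [0.5437, 0.1891, 0.0541]
ee_rot: [-1.068, -2.954, -0.0]
force: [-0.3, 0.1, -1.5]
width: 0.539
gripper_force: 30.0
```

```bash
python3 st.py
```

```text
[0.5437 0.1891 0.0541] F [-0.3  0.1 -1.5] T [ 0.04 -0.02  0.01] q [-0.69  0.57  0.38  1.9  -0.31  0.73  0.74] clk 13.4667 yaw 50.2 tilt [-0.  0.]
```

Call:
drive_tool(commands=[[[0, 0, 0], [0, 0, 0.05], -0.3], [[0, 0, 0], [0, 0, 0.1], -0.3], [[0, 0, 0], [0, 0, 0.1], -0.3]])

```text
clock: 13.72
position: [0.5439, 0.1892, 0.0536]
ee_rot: [1.068, 2.954, 0.001]
force: [-0.9, -0.8, 3.9]
width: 0.543
gripper_force: 30.0
```

Call:
drive_tool(commands=[[[0, 0, 0], [0, 0, 0.05], -0.3], [[0, 0, 0], [0, 0, 0.1], -0.3], [[0, 0, 0], [0, 0, 0.1], -0.3]])

```text
clock: 13.97
position: [0.544, 0.1892, 0.0533]
ee_rot: [1.068, 2.954, 0.002]
force: [-5.0, -0.4, 13.7]
width: 0.544
gripper_force: 30.0
```

It seated about 9 mm down, so the thread start is found. Now turning forward along the lead.

Call:
drive_tool(commands=[[[0, 0, 0], [0, 0, -0.1], -0.3], [[0, 0, 0.08], [0, 0, -0.06], -0.3], [[0, 0, 0.16], [0, 0, -0.02], -0.3], [[0, 0, 0.24], [0, 0, 0.02], -0.3], [[0, 0, 0.32], [0, 0, 0.06], -0.3], [[0, 0, 0.4], [0, 0, 0.1], -0.3], [[0, 0, 0.4], [0, 0, 0.1], -0.3]])

```text
clock: 14.55
position: [0.5447, 0.1895, 0.0517]
ee_rot: [1.638, 2.679, 0.002]
force: [0.6, 0.6, 4.2]
width: 0.544
gripper_force: 30.0
```

```bash
python3 st.py
```

```text
[0.5447 0.1895 0.0517] F [0.6 0.6 4.2] T [-0.04 -0.12  0.02] q [-0.77  0.6   0.49  1.9  -0.4   0.74  0.43] clk 14.55 yaw 27.1 tilt [0.0018 0.0005]
```

Call:
drive_tool(commands=[[[0, 0, 0.1], [0, 0, 0.05], -0.3], [[0, 0, 0.2], [0, 0, 0.1], -0.3], [[0, 0, 0.3], [0, 0, 0.14], -0.3], [[0, 0, 0.4], [0, 0, 0.19], -0.3], [[0, 0, 0.5], [0, 0, 0.24], -0.3], [[0, 0, 0.6], [0, 0, 0.29], -0.3], [[0, 0, 0.7], [0, 0, 0.34], -0.3], [[0, 0, 0.8], [0, 0, 0.38], -0.3], [[0, 0, 0.8], [0, 0, 0.38], -0.3]])

```text
clock: 15.3
position: [0.5442, 0.189, 0.0477]
ee_rot: [2.553, 1.83, 0.001]
force: [-2.6, 0.2, 7.8]
width: 0.545
gripper_force: 30.0
```

```bash
python3 st.py
```

```text
[0.5442 0.189  0.0477] F [-2.6  0.2  7.8] T [-0.18  0.49 -0.1 ] q [-0.91  0.66  0.71  1.92 -0.6   0.79 -0.19] clk 15.3 yaw -18.7 tilt [ 0.0007 -0.0001]
```

Call:
drive_tool(commands=[[[0, 0, 0.1], [0, 0, 0.04], -0.3], [[0, 0, 0.2], [0, 0, 0.08], -0.3], [[0, 0, 0.3], [0, 0, 0.13], -0.3], [[0, 0, 0.4], [0, 0, 0.18], -0.3], [[0, 0, 0.5], [0, 0, 0.23], -0.3], [[0, 0, 0.5], [0, 0, 0.23], -0.3]])

```text
clock: 15.8
position: [0.544, 0.1887, 0.0454]
ee_rot: [2.926, 1.142, 0.0]
force: [-3.0, -0.0, 8.8]
width: 0.541
gripper_force: 30.0
```

Call:
drive_tool(commands=[[[0, 0, 0.1], [0, 0, 0.05], -0.3], [[0, 0, 0.2], [0, 0, 0.1], -0.3], [[0, 0, 0.3], [0, 0, 0.14], -0.3], [[0, 0, 0.4], [0, 0, 0.19], -0.3], [[0, 0, 0.4], [0, 0, 0.19], -0.3]])

```text
clock: 16.22
position: [0.5441, 0.189, 0.0433]
ee_rot: [3.095, 0.538, 0.0]
force: [-0.1, 0.0, 6.5]
width: 0.542
gripper_force: 30.0
```

```bash
python3 st.py
```

```text
[0.5441 0.189  0.0433] F [-0.1  0.   6.5] T [-0.04  0.39 -0.02] q [-1.03  0.76  0.94  1.93 -0.81  0.88 -0.89] clk 16.2167 yaw -70.3 tilt [ 0.0003 -0.0003]
```

Call:
drive_tool(commands=[[[0, 0, 0.08], [0, 0, 0.04], -0.3], [[0, 0, 0.16], [0, 0, 0.08], -0.3], [[0, 0, 0.24], [0, 0, 0.12], -0.3], [[0, 0, 0.24], [0, 0, 0.12], -0.3]])

```text
clock: 16.55
position: [0.5441, 0.1891, 0.0423]
ee_rot: [3.137, 0.166, 0.0]
force: [-1.4, 1.0, 7.5]
width: 0.545
gripper_force: 30.0
```

```bash
python3 st.py
```

```text
[0.5441 0.1891 0.0423] F [-1.4  1.   7.5] T [-0.    0.54 -0.1 ] q [-1.06  0.79  1.    1.93 -0.86  0.92 -1.08] clk 16.55 yaw -84.0 tilt [0.0003 0.    ]
```

Call:
drive_tool(commands=[[[0, 0, 0.07], [0, 0, 0.03], -0.3], [[0, 0, 0.14], [0, 0, 0.06], -0.3], [[0, 0, 0.14], [0, 0, 0.06], -0.3]])

```text
clock: 16.8
position: [0.5442, 0.1891, 0.0422]
ee_rot: [-3.141, 0.053, -0.001]
force: [-2.7, 1.8, 13.4]
width: 0.543
gripper_force: 30.0
```

```bash
python3 st.py
```

```text
[0.5442 0.1891 0.0422] F [-2.7  1.8 13.4] T [ 0.07  0.88 -0.2 ] q [-1.07  0.81  1.03  1.93 -0.89  0.94 -1.2 ] clk 16.8 yaw -91.9 tilt [0.0004 0.0006]
```

The bar appears to be down, but the thread play isn't taken up. I'll keep turning without pushing down until the thread itself resists.

Call:
drive_tool(commands=[[[0, 0, 0.06], [0, 0, -0.05], -0.3], [[0, 0, 0.12], [0, 0, -0.1], -0.3], [[0, 0, 0.18], [0, 0, -0.1], -0.3], [[0, 0, 0.18], [0, 0, -0.1], -0.3]])

```text
clock: 17.13
position: [0.5437, 0.1892, 0.0425]
ee_rot: [-3.124, 0.334, 0.001]
force: [-2.1, 0.5, 6.3]
width: 0.543
gripper_force: 30.0
```

```bash
python3 st.py
```

```text
[0.5437 0.1892 0.0425] F [-2.1  0.5  6.3] T [ 0.16  0.56 -0.09] q [-1.09  0.84  1.07  1.93 -0.92  0.97 -1.35] clk 17.1333 yaw -102.2 tilt [-0.0004  0.0002]
```

Call:
drive_tool(commands=[[[0, 0, 0.06], [0, 0, 0], -0.3], [[0, 0, 0.12], [0, 0, 0], -0.3], [[0, 0, 0.12], [0, 0, 0], -0.3]])

```text
clock: 17.38
position: [0.5433, 0.1894, 0.0422]
ee_rot: [-3.098, 0.519, 0.002]
force: [-1.8, 1.9, 4.4]
width: 0.542
gripper_force: 30.0
```

```bash
python3 st.py
```

```text
[0.5433 0.1894 0.0422] F [-1.8  1.9  4.4] T [ 0.29  0.75 -0.12] q [-1.1   0.85  1.1   1.94 -0.94  0.99 -1.45] clk 17.3833 yaw -109.0 tilt [-0.0012  0.0004]
```

Call:
drive_tool(commands=[[[0, 0, 0.06], [0, 0, 0], -0.3], [[0, 0, 0.12], [0, 0, 0], -0.3], [[0, 0, 0.12], [0, 0, 0], -0.3]])

```text
clock: 17.63
position: [0.5431, 0.1896, 0.0422]
ee_rot: [-3.062, 0.703, 0.003]
force: [-4.0, 2.1, 5.8]
width: 0.536
gripper_force: 30.0
```

```bash
python3 st.py
```

```text
[0.5431 0.1896 0.0422] F [-4.   2.1  5.8] T [ 0.42  0.95 -0.24] q [-1.11  0.87  1.13  1.94 -0.96  1.01 -1.55] clk 17.6333 yaw -115.9 tilt [-0.0017  0.0006]
```

Call:
drive_tool(commands=[[[0, 0, 0.05], [0, 0, 0], -0.3], [[0, 0, 0.1], [0, 0, 0], -0.3], [[0, 0, 0.1], [0, 0, 0], -0.3]])

```text
clock: 17.88
position: [0.543, 0.1896, 0.0421]
ee_rot: [3.023, -0.854, -0.003]
force: [-3.7, 2.3, 5.2]
width: 0.541
gripper_force: 30.0
```

Run:
```python
from st import *
w=cams.get_image("wrist");i=cams.camera_info("wrist")
cw,xw=crop(w,(327,300),160,120,5);print(xw)
cv2.imwrite("pics/w6.png",cw)
```

```text
[0.543  0.1896 0.0421] F [-3.7  2.3  5.2] T [0.44 0.97 0.1 ] q [-1.12  0.89  1.15  1.94 -0.98  1.02 -1.63] clk 17.8833 yaw -121.5 tilt [-0.0019  0.0004]
(247, 240)
```

View pics/w6.png

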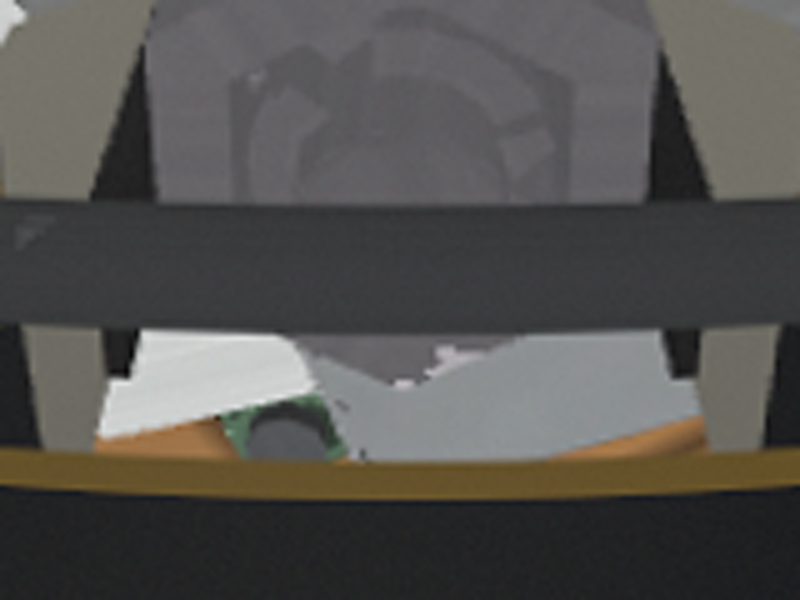

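Call:
drive_tool(commands=[[[0, 0, 0], [0, 0, -0.05], -0.3], [[0, 0, 0.05], [0, 0, -0.05], -0.3], [[0, 0, 0.1], [0, 0, -0.05], -0.3], [[0, 0, 0.14], [0, 0, -0.05], -0.3], [[0, 0, 0.14], [0, 0, -0.05], -0.3]], newtons=50)

```text
clock: 18.35
position: [0.5429, 0.1897, 0.0421]
ee_rot: [2.956, -1.062, -0.003]
force: [-2.3, 2.3, -3.7]
width: 0.54
gripper_force: 50.0
```

Run:
```python
from st import *
w=cams.get_image("wrist")
cw,xw=crop(w,(327,300),160,120,5);cv2.imwrite("pics/w7.png",cw)
```

```text
[0.5429 0.1897 0.0421] F [-2.3  2.3 -3.7] T [0.59 0.63 0.52] q [-1.13  0.91  1.18  1.94 -1.    1.05 -1.75] clk 18.35 yaw -129.5 tilt [-0.0021 -0.0001]
```

View pics/w7.png

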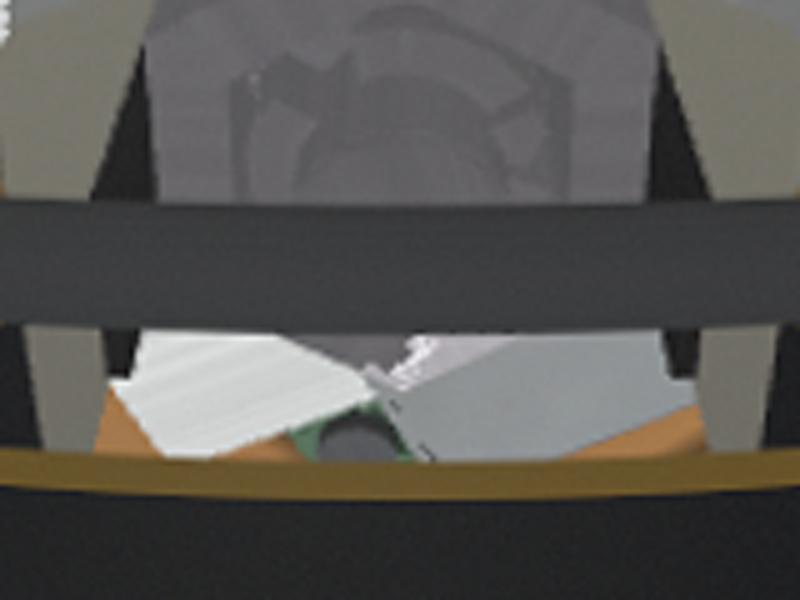

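The thread now holds the nut down: there is a resisting torque, and the height stays at the bottomed value even with a lift commanded. Releasing.

Call:
drive_tool(commands=[[[0, 0, -0.02], [0, 0, 0.05], -0.3], [[0, 0, -0.02], [0, 0, 0.05], 0.4], [[0, 0, -0.02], [0, 0, 0.05], 0.6], [[0, 0, -0.02], [0, 0, 0.05], 0.6], [[0, 0, -0.02], [0, 0, 0.05], 0.6], [[0, 0, -0.02], [0, 0, 0.05], 0.6], [[0, 0, -0.02], [0, 0, -1], 0.6], [[0, 0, -0.02], [0, 0, -3], 0.6], [[0, 0, -0.02], [0, 0, -6], 0.6], [[0, 0, -0.02], [0, 0, -10], 0.6], [[0, 0, -0.02], [0, 0, -14], 0.6], [[0, 0, -0.02], [0, 0, -14], 0.6], [[0, 0, -0.02], [0, 0, -14], 0.6]])

```text
clock: 19.48
position: [0.5452, 0.1889, 0.1858]
ee_rot: [-2.962, 1.035, -0.005]
force: [-0.1, 0.8, -0.2]
width: 0.802
gripper_force: 0.0
```

Run:
```python
from st import *
w=cams.get_image("wrist");i=cams.camera_info("wrist");b=cams.get_image("side")
a,_=crop(w,proj("wrist",np.array([.5437,.189,.05]),i),133,200,3);bb,_=crop(b,proj("side",[.5437,.189,.05]),133,200,3)
cv2.imwrite("pics/f.png",np.hstack([a,bb])); print(a.shape)
```

```text
[0.5452 0.1889 0.1858] F [-0.1  0.8 -0.2] T [ 0.05  0.2  -0.03] q [-1.2   0.7   1.28  1.81 -0.73  1.2  -1.94] clk 19.4833 yaw -128.5 tilt [0.0044 0.0026]
(600, 399, 3)
```

View pics/f.png

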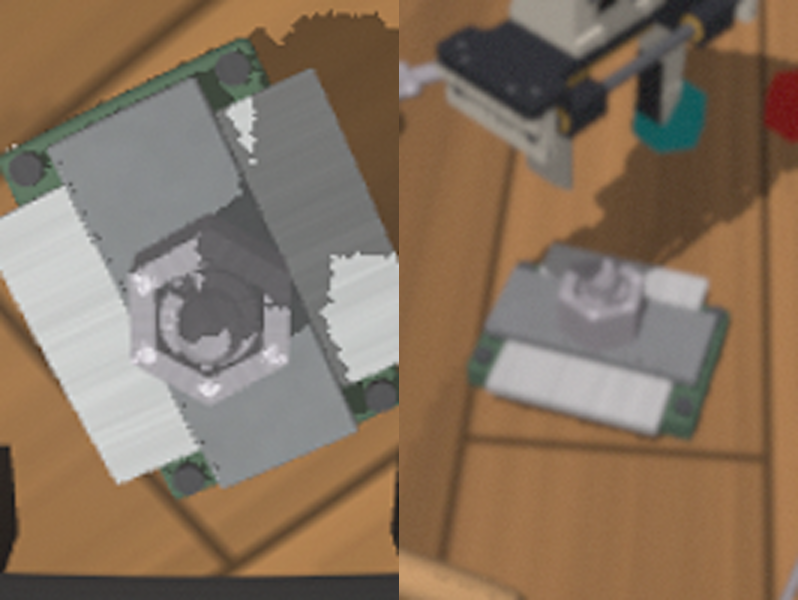

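The picture shows the nut seated at about (210,320) with the bar flush on the blank and the gripper clear. Handing in.

```bash
python3 -c "
from cell import job
print(job.sign_off())"
```

```text
the job is handed in; nothing more can be done
None
```

I threaded the nut onto the stud after feeling it drop, ran it on until the hold-down bar looked fully down on the blank, then let go, raised the gripper clear and handed the job in at about 19.5 s; the hand-in returned no verdict.

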